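Load the concentrator's vial rotor in balance

ROBOT

A 6-joint arm with a two-finger parallel gripper is mounted at the origin on a cart in front of the work surface, level with it; the furniture and walls round the work are solid. World frame = base frame: x ahead of the robot, y to its left, z up, the work surface at z = 0. Lengths are in m, angles in degrees, forces in N, time in s.
With the tool pointing down it reaches from about 0.25 to 0.725 m from the base axis. Payload 9.7 kg.
Tool frame: the origin (TCP) lies midway between the tips of the shut fingers; the grasp point (between the pads) lies 19 mm behind it (bot.pinch_z is the distance from the TCP to the grasp point, in m); z points along the fingers, y is the line along which they close (so a half turn about z gives the same grasp; the last joint's range is limited). The gripper opens to 85 mm and grips with 20 to 120 N. Pads are 22 mm wide; open, the fingers measure 114 mm over their backs; the gripper's body (76 mm by 85 mm) begins 54 mm behind the grasp point. The pads swing forward as they close: fully open they stand 13 mm farther back than shut.
Start: joints at [70.76, 4.979, 10.078, 95.1, 0, 90], TCP at [0.181, 0.519, 0.231] pointing down, gripper open.
Joint ranges: [-179.16, 179.16], [-48.56, 103.87], [-65.8, 70.77], [-126.05, 130.52], [-82.76, 87.17], [-180, 180]. Speed limits (degrees/s): [127.2, 127.2, 147.25, 180, 180, 180].

INTERFACE

Orientations are given as [roll, pitch, yaw] about the fixed x, y, z axes, in that order (R = Rz(yaw) Ry(pitch) Rx(roll)).
In Python, from workcell import sensors, camera, ticket, bot gives the robot as it stands.
- The arm moves only by the shell command python3 -m handwheel 'ROWS' [FORCE]. ROWS is a JSON object of lists of equal length, an entry for each row: "gripper": the opening, from -1 (shut) to 1 (fully open); "slide": the shift along the tool's x, y, z in mm, a list of three; "yaw": the turn about the tool's z in rad. A call has 1 to 8 rows; each row shifts and turns the commanded pose from where the row before left it, along the tool's axes as they then stand; what a row does not reach is not made up. A row lasts 1/12 s, in which the tool goes at most 41.7 mm and 7.16 degrees, less where a joint would pass 70% of its speed; a pose out of reach is approached as far as the arm can. A call is refused whole if a number of a shift passes 41.7 or a number of a turn 0.125, either way. A call with a gripper value outside its range is refused whole. The fingers move at their own pace and stop on an object; FORCE is the grip in N (left out, the last holds). Time passes only in rows, so rows that do not move let the fingers close. It gives the time, the measured TCP pose, the force, the opening and the grip force at its end, in the units of the state.
- sensors.get_obs(): the state, without advancing time (a new reading comes with each control period).
- camera(name): name is "side" or "top" or "wrist"; returns a dict with "img" (420x560x3 uint8, red, green, blue), "fx", "fy", "cx", "cy" (pixels), "dist" ([k1, k2, p1, p2, k3] as OpenCV has them; the pictures are not rectified), "R" (3x3) and "t" (3): a world point X has camera coordinates R X + t. Camera axes: x right, y down, z forward; pixel columns grow to the right and rows downward; lengths in m; the calibration is good to about 2 mm. A picture is of the moment at which its call begins. There is no depth.
- ticket.job_done(): hands the job in; it is judged then, once.
The state is a dict: "time": time; "q": joint angles; "qd": joint speeds; "joint_efforts": joint torques, N m; "ee_pos": TCP position; "tcp_rot": TCP orientation; "wrist_force": force on the tool from outside, world axes, zero at the start; "torque": the same for the moment, N m; "opening": finger opening in m; "grasp_force": force on a finger pad.
Only numpy, scipy, OpenCV 4.12 (cv2) and the standard library are available. Lean on these libraries where they do the work, as an engineer would, in place of code of your own. Each camera call takes 0.05 s, during which the arm holds its last target. There are 200 camera calls.

TASK

Gather the two red-capped amber vials and the two blue-capped vials from the bench into the wells of the round aluminium rotor, each standing upright and fully down in a well of its own. The rotor must run balanced: amber and clear vials differ in weight, so the two amber ones go in wells directly opposite each other across the centre, and the two blue-capped ones likewise. Leave the white-capped vials standing where they are, and do not knock over the flask or the beaker.

Things in the scene. Friction and masses are not known exactly. Their poses are not given: they have to be found in the camera images.
- rotor: Vial rotor: round bright aluminium drum, 175 mm in diameter, 44 mm high, fixed on the bench, with a steel nut 33 mm wide and 10 mm high in the middle of its top. Six empty round wells in a hexagon round the nut, centres 60 mm from the drum's axis, at 0, 60, 120, 180, 240 and 300 degrees from the rotor's x axis. Origin at the centre of the underside, z up.
- well_0 (a point): Centre of the floor of the rotor's well at 0 degrees, 14 mm above the rotor's underside; fixed to the rotor, axes as the rotor's. All six wells are alike: a dark funnel, 41 mm wide at the drum's top, narrows to 31 mm at 21 mm above the flat well floor and goes straight down from there; 30 mm deep in all, so a seated vial sticks up 28 mm above the drum.
- amber_1: Brown (amber) glass vial, dark, with a red cap, one of two alike, about 36 g. Loose screw-cap glass vial, 23 mm in diameter, 58 mm tall, standing upright on the bench at the start. Origin at the centre of its underside, z along its axis.
- amber_2: Brown (amber) glass vial, dark, with a red cap, one of two alike, about 36 g. Loose screw-cap glass vial, 23 mm in diameter, 58 mm tall, standing upright on the bench at the start. Origin at the centre of its underside, z along its axis.
- blue_1: Clear glass vial with a blue cap, one of two alike, about 28 g. Loose screw-cap glass vial, 23 mm in diameter, 58 mm tall, standing upright on the bench at the start. Origin at the centre of its underside, z along its axis.
- blue_2: Clear glass vial with a blue cap, one of two alike, about 28 g. Loose screw-cap glass vial, 23 mm in diameter, 58 mm tall, standing upright on the bench at the start. Origin at the centre of its underside, z along its axis.
- white_1: Clear glass vial with a white cap, one of two alike, not part of the run. Loose screw-cap glass vial, 23 mm in diameter, 58 mm tall, standing upright on the bench at the start. Origin at the centre of its underside, z along its axis.
- white_2: Clear glass vial with a white cap, one of two alike, not part of the run. Loose screw-cap glass vial, 23 mm in diameter, 58 mm tall, standing upright on the bench at the start. Origin at the centre of its underside, z along its axis.
- flask: Loose conical glass flask, 70 mm wide at the foot, 100 mm tall. Origin at the centre of its underside. A bystander.
- beaker: Loose small glass beaker, 52 mm in diameter, 70 mm tall. Origin at the centre of its underside. A bystander.

How it is judged (in metres and radians):
At the end, for the whole second after the job is handed in: The four vials stand released and at rest in wells: foot within 3.5 mm of the well floor, within 0.15 rad of upright, 52 to 68 mm from the rotor axis; ambers in opposite wells (120 mm apart), blues likewise. White-capped vials within 30 mm of their start; they, flask and beaker upright (horizontal distance between amber_1 and rotor between 0.052 and 0.068 m and z of amber_1 in the frame of rotor between 0.008 and 0.0175 m and angle between each of amber_1, amber_2, blue_1, blue_2's own z axis and vertical below 0.15 rad and linear speed of each of amber_1, amber_2, blue_1, blue_2 below 0.02 m/s and horizontal distance between amber_2 and rotor between 0.052 and 0.068 m and z of amber_2 in the frame of rotor between 0.008 and 0.0175 m and horizontal distance between blue_1 and rotor between 0.052 and 0.068 m and z of blue_1 in the frame of rotor between 0.008 and 0.0175 m and horizontal distance between blue_2 and rotor between 0.052 and 0.068 m and z of blue_2 in the frame of rotor between 0.008 and 0.0175 m and (horizontal distance between amber_1 and amber_2 above 0.1145 m or (horizontal distance between amber_1 and amber_2 above 0.1095 m and horizontal distance between each of amber_1, amber_2 and rotor below 0.0605 m)) and (horizontal distance between blue_1 and blue_2 above 0.1145 m or (horizontal distance between blue_1 and blue_2 above 0.1095 m and horizontal distance between each of blue_1, blue_2 and rotor below 0.0605 m)) and distance of each of white_1, white_2 from where it was at the start of the episode below 0.03 m and angle between each of white_1, white_2, flask, beaker's own z axis and vertical below 0.2 rad); the robot touches nothing.
It fails at once if a white-capped vial is moved from its place or tipped over (distance of any of white_1, white_2 from where it was at the start of the episode above 0.03 m or angle between any of white_1, white_2's own z axis and vertical above 0.4 rad).
It fails at once if the flask or the beaker is knocked over (angle between any of flask, beaker's own z axis and vertical above 0.6 rad).
It also fails if it takes over 96 s, if anything falls off the work surface, if the arm or the gripper's body presses on something with over 40 N, if the wrist force passes 120 N, or if a joint passes its speed limit or range.

## Working session

There is one attempt and no reset: what is moved stays moved. The work goes in short steps, Python scripts to look and compute and a shell command to move; the robot and the scene stay as the last step left them, time stands still between calls to the robot, and variables do not carry over. Pictures are saved under pics/ and viewed, at most 14 in all, crops included, and the job is handed in when it is done.

```bash
mkdir -p pics
python3 - <<'E'
from workcell import sensors,camera,ticket,bot
import cv2,pickle
for n in("top","side"):
    c=camera(n);pickle.dump(c,open(f"{n}.pkl","wb"))
    cv2.imwrite(f"pics/{n}0.png",cv2.resize(c["img"][:,:,::-1],(800,600),interpolation=cv2.INTER_CUBIC))
    print(n,c["R"],c["t"],c["fx"],c["dist"])
print(sensors.get_obs(),bot.pinch_z)
E
```

```text
top [[-0.02469227 -0.99954081  0.01756327]
 [-0.99755704  0.02348725 -0.06578978]
 [ 0.06534706 -0.01914486 -0.99767892]] [-0.00615117  0.52016663  1.13949021] 399.7014154678745 [-0.03067044  0.          0.          0.          0.        ]
side [[ 0.9960003  -0.08917391 -0.0056055 ]
 [-0.05172129 -0.52425426 -0.84998963]
 [ 0.07285819  0.84687985 -0.52676959]] [-0.50915791  0.08001372  1.00263719] 418.0567187937393 [-0.00316937  0.          0.          0.          0.        ]
{'time': 0.1, 'q': array([ 7.07599825e+01,  5.00829124e+00,  1.00392079e+01,  9.50979250e+01,
       -3.03685156e-04,  9.00015662e+01]), 'qd': array([-0.03971544,  0.02374577,  0.07850218, -0.07624959,  0.03313219,
        0.16688647]), 'joint_efforts': array([-2.99135636e-04, -5.21560943e+01,  4.65654695e+01,  1.59655802e-02,
       -1.31513275e-05, -9.44391871e-06]), 'ee_pos': array([0.18117762, 0.51909898, 0.23065258]), 'tcp_rot': array([-1.79932992e+02,  3.05516631e-04,  1.60758417e+02]), 'wrist_force': array([-0.39000768,  0.17728894, -0.63078778]), 'torque': array([-0.08453761, -0.07129743,  0.00136679]), 'grasp_force': 0.0, 'opening': 0.08514472348923363} 0.0187
```

View pics/top0.png

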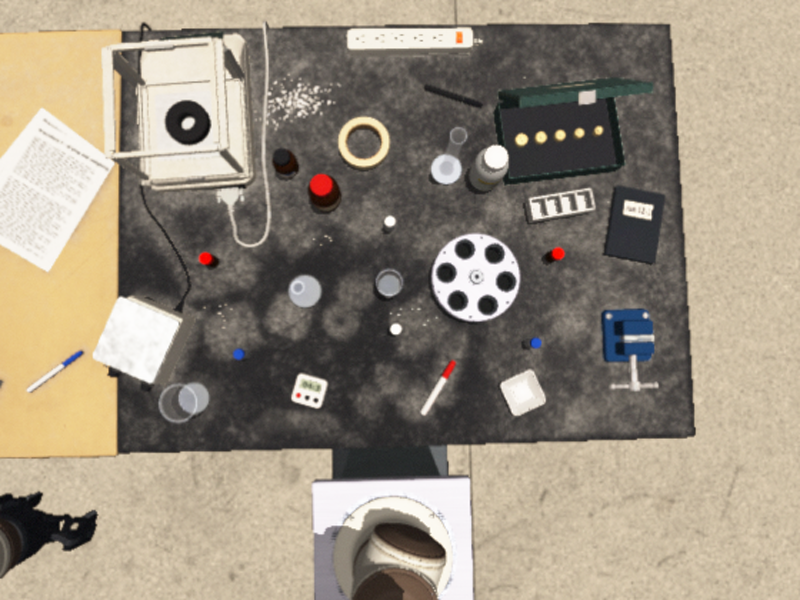

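View pics/side0.png

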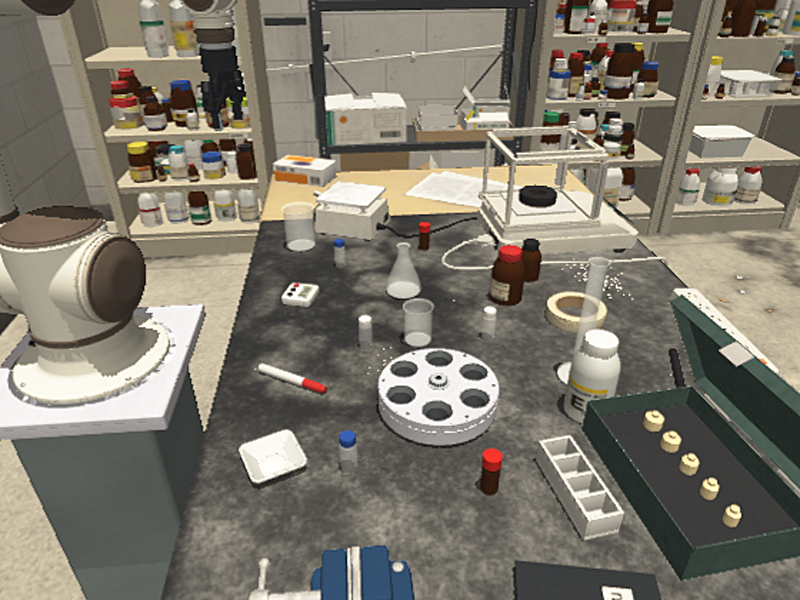

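The top view (800x600) shows the ambers at (206,259) and (558,254), the blues at (239,354) and (535,342), and the whites at (390,222) and (396,329). The rotor is at (476,277), the flask at (305,291) and the beaker at (389,284). The side view shows all of them upright.

```bash
cat > h.py <<'E'
import numpy as np,cv2,pickle
def K(c): return np.array([[c["fx"],0,c["cx"]],[0,c["fy"],c["cy"]],[0,0,1]])
def ray(c,uv):
    p=cv2.undistortPoints(np.array([[uv]],float),K(c),np.array(c["dist"]))[0,0]
    R,t=np.array(c["R"]),np.array(c["t"]); return -R.T@t, R.T@np.array([p[0],p[1],1])
def atz(c,uv,z):
    o,d=ray(c,uv); return (o+d*(z-o[2])/d[2])[:2]
def tri(c1,u1,c2,u2):
    o1,d1=ray(c1,u1);o2,d2=ray(c2,u2)
    s=np.linalg.lstsq(np.c_[d1,-d2],o2-o1,rcond=None)[0]
    a=o1+s[0]*d1;b=o2+s[1]*d2; return (a+b)/2,np.linalg.norm(a-b)
def blob(c,uv,col,r=9):
    u,v=map(int,uv);P=c["img"][v-r:v+r+1,u-r:u+r+1].astype(int)
    R,G,B=P[...,0],P[...,1],P[...,2]
    m={"r":(R>120)&(G<70),"b":(B>110)&(R<90)&(B>R+50),"w":(R>190)&(G>190)&(B>190)}[col]
    y,x=np.nonzero(m); return (u-r+x.mean(),v-r+y.mean()),m.sum()
E
python3 - <<'E'
from h import *
T,S=[pickle.load(open(n+".pkl","rb")) for n in("top","side")]
for n,a,b,col in [("amber_L",(206,259),(424,230),"r"),("amber_R",(558,254),(492,459),"r"),("blue_L",(239,354),(340,243),"b"),("blue_R",(535,342),(347,438),"b"),("white_f",(390,222),(489,313),"w"),("white_n",(396,329),(365,320),"w")]:
    ua,na=blob(T,np.array(a)*.7,col);ub,nb=blob(S,np.array(b)*.7,col)
    X,e=tri(T,ua,S,ub); print(n,X.round(4),"gap",round(e,4),na,nb,"top z=.058",atz(T,ua,.057).round(4),"r",np.hypot(*X[:2]).round(3))
# rotor wells, dark blobs in top
g=cv2.cvtColor(T["img"],cv2.COLOR_RGB2GRAY)
for w in [(464,249),(494,254),(506,281),(489,304),(458,300),(446,273)]:
    u,v=(np.array(w)*.7).astype(int);P=g[v-11:v+12,u-11:u+12]
    n,l,st,ce=cv2.connectedComponentsWithStats((P<95).astype(np.uint8))
    k=l[11,11];X=atz(T,(u-11+ce[k][0],v-11+ce[k][1]),.044);print("well",X.round(4),st[k][4])
for n,w,z in[("flask foot",(304,291),0),("beaker",(389,287),.0),("nut",(477,277),.054)]:print(n,atz(T,np.array(w)*.7,z))
im=T["img"][130:260,290:410,::-1];cv2.imwrite("pics/rot.png",cv2.resize(im,None,fx=4.6,fy=4.6,interpolation=2))
E
```

```text
amber_L [0.6018 0.3552 0.05  ] gap 0.002 65 50 top z=.058 [0.6018 0.3529] r 0.699
amber_R [ 0.596  -0.3425  0.052 ] gap 0.001 64 173 top z=.058 [ 0.5958 -0.341 ] r 0.687
blue_L [0.4126 0.2905 0.0551] gap 0.0007 52 20 top z=.058 [0.413 0.29 ] r 0.505
blue_R [ 0.4202 -0.2907  0.0561] gap 0.0007 45 81 top z=.058 [ 0.4206 -0.2904] r 0.511
white_f [ 0.6672 -0.0097  0.0559] gap 0.0015 40 30 top z=.058 [ 0.6677 -0.0098] r 0.667
white_n [ 0.4539 -0.0164  0.0557] gap 0.0008 43 32 top z=.058 [ 0.4543 -0.0164] r 0.454
well [ 0.6105 -0.1579] 130
well [ 0.6003 -0.2171] 132
well [ 0.5435 -0.2384] 135
well [ 0.4975 -0.2   ] 136
well [ 0.5077 -0.1406] 137
well [ 0.564  -0.1197] 131
flask foot [0.53613664 0.16811555]
beaker [ 0.54030013 -0.00653711]
nut [ 0.55162585 -0.18000063]
```

View pics/rot.png

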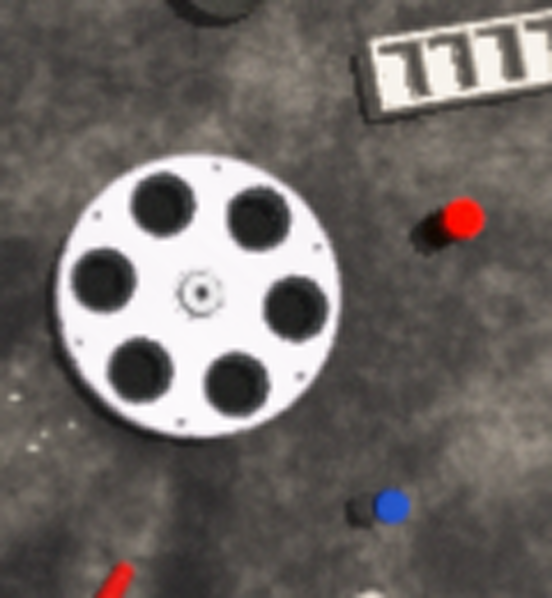

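The rotor centre is (0.554, -0.179), and its wells are at 20.4°+60k°, which fits the 60 mm radius. The caps triangulate to about 58 mm height with 2 mm gaps. I'll set yaw to 90° so that slide = [dy, dx, -dz] and the fingers close along x, with the amber pair in wells 20/200 and the blue pair in 80/260. I'll turn the tool first, then go over blue_L.

```bash
python3 -m handwheel '{"gripper":[0.4,0.4,0.4,0.4,0.4],"slide":[[0,0,0],[0,0,0],[0,0,0],[0,0,0],[0,0,0]],"yaw":[0.1235,0.1235,0.1235,0.1235,0.1235]}' 40
python3 -m handwheel '{"gripper":[0.4,0.4,0.4,0.4,0.4,0.4],"slide":[[0,0,0],[0,0,0],[0,0,0],[0,0,0],[0,0,0],[0,0,0]],"yaw":[0.1235,0.1235,0.1235,0.1235,0.1235,0]}'
python3 -m handwheel '{"gripper":[0.4,0.4,0.4,0.4,0.4,0.4,0.4,0.4],"slide":[[-28,29,0],[-28,29,0],[-28,29,0],[-28,29,0],[-28,29,0],[-28,29,0],[-28,29,0],[-28,29,0]],"yaw":[0,0,0,0,0,0,0,0]}'
python3 -m handwheel '{"gripper":[0.4,0.4],"slide":[[0,0,0],[0,0,0]],"yaw":[0,0]}'
```

```text
time: 0.52
ee_pos: [0.1812, 0.5191, 0.2309]
tcp_rot: [-180.0, 0.0, 125.0]
wrist_force: [-0.1, -0.1, -0.3]
opening: 0.0598
grasp_force: 0.0
time: 1.02
ee_pos: [0.1812, 0.5191, 0.2309]
tcp_rot: [-180.0, 0.0, 89.7]
wrist_force: [0.3, 0.3, -0.0]
opening: 0.0596
grasp_force: 0.0
time: 1.68
ee_pos: [0.4142, 0.2936, 0.2313]
tcp_rot: [180.0, -0.0, 90.3]
wrist_force: [0.5, 1.0, -0.3]
opening: 0.0598
grasp_force: 0.0
time: 1.85
ee_pos: [0.4144, 0.2937, 0.2309]
tcp_rot: [-180.0, 0.0, 90.0]
wrist_force: [-0.3, -0.3, -0.1]
opening: 0.06
grasp_force: 0.0
```

```bash
python3 -m handwheel '{"gripper":[0.4,0.4,0.4,0.4,0.4,0.4,0.4,0.4],"slide":[[-3.5,-1.5,20],[0,0,35],[0,0,35],[0,0,35],[0,0,35],[0,0,23],[0,0,20],[0,0,0]],"yaw":[0,0,0,0,0,0,0,0]}'
python3 -m handwheel '{"gripper":[-0.6,-0.6,-0.6,-0.6,-0.6,-0.6,-0.6,-0.6],"slide":[[0,0,0],[0,0,0],[0,0,0],[0,0,0],[0,0,0],[0,0,0],[0,0,0],[0,0,0]],"yaw":[0,0,0,0,0,0,0,0]}' 30
python3 - <<'E'
from h import *
from workcell import camera
a=camera("side")["img"][100:280,180:360,::-1];b=camera("wrist")["img"][:,:,::-1]
a=cv2.resize(a,(420,420));cv2.imwrite("pics/g1.png",np.hstack([a,b])[:, :980] if 0 else cv2.resize(np.hstack([a,b]),(800,343)))
E
```

```text
time: 2.52
ee_pos: [0.4086, 0.2913, 0.024]
tcp_rot: [-179.7, 0.2, 90.3]
wrist_force: [-0.1, -0.9, -0.3]
opening: 0.0599
grasp_force: 0.0
time: 3.18
ee_pos: [0.4126, 0.2926, 0.0302]
tcp_rot: [179.9, -0.1, 90.0]
wrist_force: [-1.2, 0.9, 7.4]
opening: 0.0208
grasp_force: 29.6
```

View pics/g1.png

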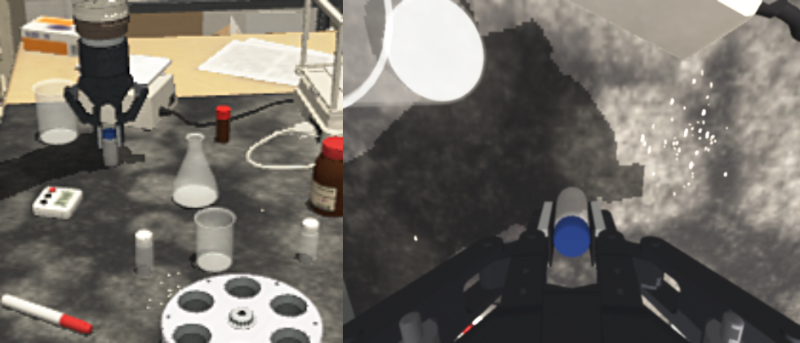

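The blue cap is held between the fingers, at about (572,235) in the view, upright, and the opening fits. I'll lift it and carry it to well 80° at (0.564, -0.120).

```bash
python3 -m handwheel '{"gripper":[-0.6,-0.6,-0.6,-0.6,-0.6,-0.6,-0.6,-0.6],"slide":[[0,0,-20],[0,0,-35],[0,0,-35],[0,0,-35],[0,0,-25],[-29,11,0],[-29,11,0],[-29,11,0]],"yaw":[0,0,0,0,0,0,0,0]}'
python3 -m handwheel '{"gripper":[-0.6,-0.6,-0.6,-0.6,-0.6,-0.6,-0.6,-0.6],"slide":[[-29,11,0],[-29,11,0],[-29,11,0],[-29,11,0],[-29,11,0],[-29,11,0],[-29,11,0],[-29,11,0]],"yaw":[0,0,0,0,0,0,0,0]}'
python3 -m handwheel '{"gripper":[-0.6,-0.6,-0.6,-0.6,-0.6],"slide":[[-29,10,0],[-29,10,0],[-29,10,0],[0,0,0],[0,0,0]],"yaw":[0,0,0,0,0]}'
python3 - <<'E'
from h import *
from workcell import camera
c=camera("top");a=c["img"][100:260,260:420,::-1];b=camera("side")["img"][180:340,220:380,::-1]
cv2.imwrite("pics/p1.png",cv2.resize(np.hstack([a,b]),(800,400),interpolation=2))
E
```

```text
time: 3.95
ee_pos: [0.4453, 0.2042, 0.1797]
tcp_rot: [179.9, -0.1, 90.1]
wrist_force: [1.1, 0.3, -0.6]
opening: 0.0208
grasp_force: 29.7
time: 4.62
ee_pos: [0.5332, -0.0289, 0.1792]
tcp_rot: [179.9, 0.0, 90.0]
wrist_force: [-0.6, 0.4, -0.1]
opening: 0.0203
grasp_force: 29.7
time: 5.03
ee_pos: [0.5629, -0.1157, 0.1784]
tcp_rot: [180.0, -0.0, 89.9]
wrist_force: [-0.1, 0.4, -1.6]
opening: 0.0209
grasp_force: 29.7
```

View pics/p1.png

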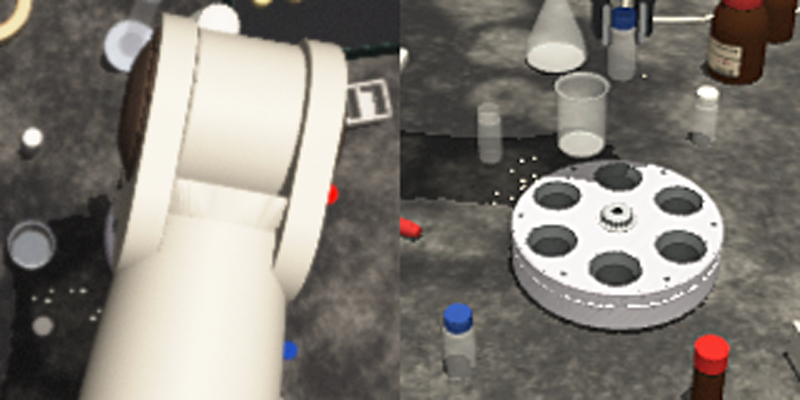

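The blue vial hangs upright, vertically above the well at the rotor's top edge in the crop (620,178). I'll lower it in.

```bash
python3 -m handwheel '{"gripper":[-0.6,-0.6,-0.6,-0.6,-0.6,-0.6,-0.6,-0.6],"slide":[[-3.5,1,15],[0,0,27],[0,0,27],[0,0,20],[0,0,15],[0,0,13],[0,0,10],[0,0,0]],"yaw":[0,0,0,0,0,0,0,0]}'
python3 -m handwheel '{"gripper":[-0.6],"slide":[[0,0,2]],"yaw":[0]}'
```

```text
time: 5.8
ee_pos: [0.5629, -0.1169, 0.0496]
tcp_rot: [-179.9, -0.0, 90.1]
wrist_force: [-0.6, -0.4, 0.4]
opening: 0.0205
grasp_force: 29.7
time: 5.88
ee_pos: [0.564, -0.1174, 0.0499]
tcp_rot: [180.0, 0.0, 90.0]
wrist_force: [-0.8, -0.1, 1.0]
opening: 0.0208
grasp_force: 29.7
```

Now release and rise, then head for blue_R at (0.420, -0.290), staying clear of the rotor.

```bash
python3 -m handwheel '{"gripper":[-0.15,-0.15,-0.15,-0.15,-0.15,-0.15,-0.15],"slide":[[0,0,0],[0,0,0],[0,0,0],[0,0,0],[0,0,-20],[0,0,-35],[0,0,-35]],"yaw":[0,0,0,0,0,0,0]}'
python3 -m handwheel '{"gripper":[0.4,0.4,0.4,0.4,0.4,0.4,0.4,0.4],"slide":[[0,0,-30],[-29,-24,0],[-29,-24,0],[-29,-24,0],[-29,-24,0],[-29,-24,0],[-28,-24,0],[0,0,0]],"yaw":[0,0,0,0,0,0,0,0]}'
python3 - <<'E'
from h import *
from workcell import camera
b=camera("side");cv2.imwrite("pics/p2.png",cv2.resize(b["img"][200:380,200:400,::-1],(600,540),interpolation=2))
E
```

```text
time: 6.47
ee_pos: [0.5629, -0.1176, 0.1396]
tcp_rot: [-179.9, -0.0, 90.0]
wrist_force: [1.3, 0.1, 0.1]
opening: 0.0363
grasp_force: 0.0
time: 7.13
ee_pos: [0.4164, -0.2945, 0.17]
tcp_rot: [-180.0, 0.1, 89.7]
wrist_force: [-0.1, -0.1, 0.2]
opening: 0.06
grasp_force: 0.0
```

View pics/p2.png

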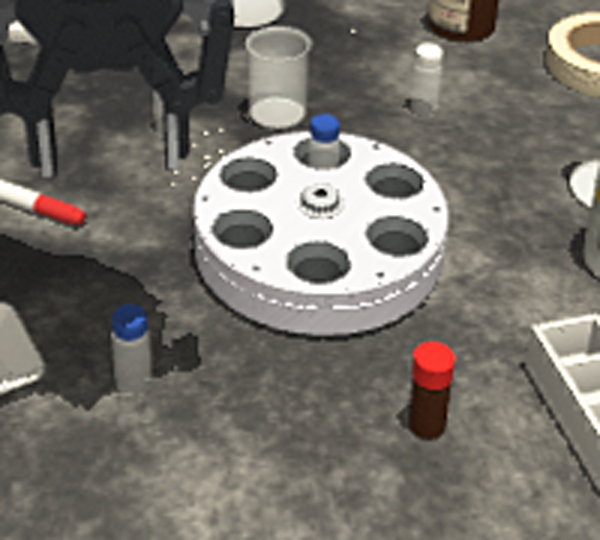

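Blue_L stands upright and seated in the rear well (cap at 325,128). Next I'll grasp blue_R and lift it.

```bash
python3 -m handwheel '{"gripper":[0.4,0.4,0.4,0.4,0.4,0.4,0.4,0.4],"slide":[[4,3.5,15],[0,0,30],[0,0,30],[0,0,30],[0,0,20],[0,0,14],[0,0,0],[0,0,0]],"yaw":[0,0,0,0,0,0,0,0]}'
python3 -m handwheel '{"gripper":[-0.6,-0.6,-0.6,-0.6,-0.6,-0.6,-0.6,-0.6],"slide":[[0,0,0],[0,0,0],[0,0,0],[0,0,0],[0,0,0],[0,0,0],[0,0,0],[0,0,0]],"yaw":[0,0,0,0,0,0,0,0]}' 30
python3 -m handwheel '{"gripper":[-0.6,-0.6,-0.6,-0.6,-0.6,-0.6],"slide":[[0,0,-20],[0,0,-35],[0,0,-35],[0,0,-30],[0,0,0],[0,0,0]],"yaw":[0,0,0,0,0,0]}'
```

```text
time: 7.85
ee_pos: [0.4235, -0.286, 0.0302]
tcp_rot: [-180.0, -0.0, 90.0]
wrist_force: [0.3, -0.1, 0.9]
opening: 0.0597
grasp_force: 0.0
time: 8.52
ee_pos: [0.4238, -0.2872, 0.0315]
tcp_rot: [179.9, 0.1, 90.0]
wrist_force: [-0.8, 0.8, 5.7]
opening: 0.0213
grasp_force: 28.8
time: 9.02
ee_pos: [0.4241, -0.2874, 0.1523]
tcp_rot: [179.8, 0.1, 90.0]
wrist_force: [0.0, 0.0, -0.6]
opening: 0.0208
grasp_force: 29.0
```

```bash
python3 -m handwheel '{"gripper":[-0.6,-0.6,-0.6,-0.6,-0.6,-0.6,-0.6],"slide":[[10,24,0],[10,24,0],[10,24,0],[10,24,0],[11,24,0],[0,0,0],[0,0,0]],"yaw":[0,0,0,0,0,0,0]}'
python3 - <<'E'
from h import *
from workcell import camera
b=camera("side");cv2.imwrite("pics/p3.png",cv2.resize(b["img"][160:360,200:400,::-1],(600,600),interpolation=2))
E
```

```text
time: 9.6
ee_pos: [0.5434, -0.2348, 0.1482]
tcp_rot: [-179.8, -0.1, 90.1]
wrist_force: [-0.7, 0.3, -0.7]
opening: 0.0216
grasp_force: 29.0
```

View pics/p3.png

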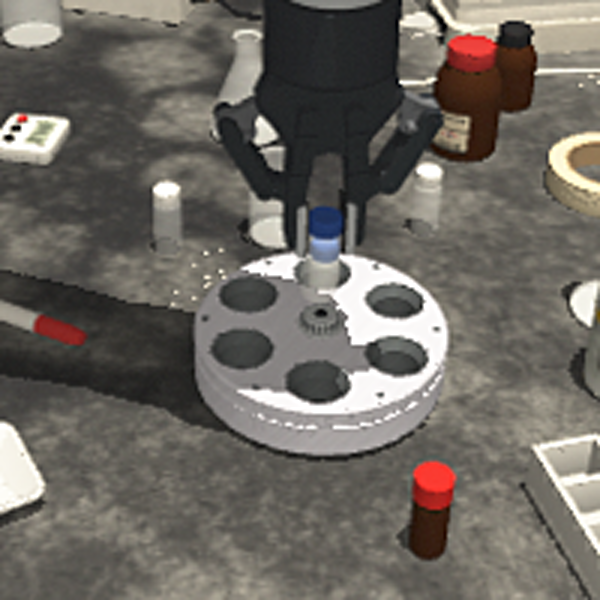

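Blue_R is held upright at (324,245), in line with the front well (318,380). I'll lower it to TCP z 0.050 and release.

```bash
python3 -m handwheel '{"gripper":[-0.6,-0.6,-0.6,-0.6,-0.6,-0.6,-0.6],"slide":[[-1,0,15],[0,0,25],[0,0,25],[0,0,15],[0,0,12],[0,0,7],[0,0,0]],"yaw":[0,0,0,0,0,0,0]}'
python3 -m handwheel '{"gripper":[-0.15,-0.15,-0.15,-0.15,-0.15,-0.15,-0.15],"slide":[[0,0,0],[0,0,0],[0,0,0],[0,0,0],[0,0,-20],[0,0,-35],[0,0,-35]],"yaw":[0,0,0,0,0,0,0]}'
python3 -m handwheel '{"gripper":[0.4,0.4,0.4,0.4,0.4,0.4,0.4,0.4],"slide":[[0,0,-30],[-21,10,0],[-21,10,0],[-21,10,0],[-21,11,0],[-21,11,0],[0,0,0],[0,0,0]],"yaw":[0,0,0,0,0,0,0,0]}'
python3 - <<'E'
from h import *
from workcell import camera
b=camera("side");cv2.imwrite("pics/p4.png",cv2.resize(b["img"][160:360,200:400,::-1],(600,600),interpolation=2))
E
```

```text
time: 10.23
ee_pos: [0.5421, -0.2368, 0.0499]
tcp_rot: [-179.9, -0.0, 90.0]
wrist_force: [-0.3, 1.3, -0.6]
opening: 0.0211
grasp_force: 29.1
time: 10.82
ee_pos: [0.5425, -0.2363, 0.1418]
tcp_rot: [-179.9, -0.0, 90.0]
wrist_force: [1.6, 0.2, 0.4]
opening: 0.0362
grasp_force: 0.0
time: 11.48
ee_pos: [0.5954, -0.3426, 0.1707]
tcp_rot: [-180.0, -0.0, 89.9]
wrist_force: [-1.0, 0.6, -0.4]
opening: 0.0597
grasp_force: 0.0
```

View pics/p4.png

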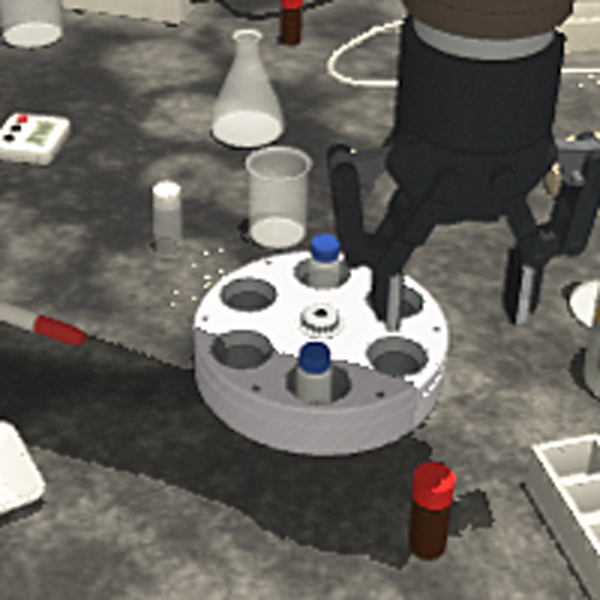

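Both blues are seated in opposite wells, with caps at (325,248) and (314,358). Next is amber_R into well 20° at (0.610, -0.158).

```bash
python3 -m handwheel '{"gripper":[0.4,0.4,0.4,0.4,0.4,0.4,0.4,0.4],"slide":[[0,0.5,15],[0,0,30],[0,0,30],[0,0,30],[0,0,20],[0,0,15],[0,0,0],[0,0,0]],"yaw":[0,0,0,0,0,0,0,0]}'
python3 -m handwheel '{"gripper":[-0.6,-0.6,-0.6,-0.6,-0.6,-0.6,-0.6,-0.6],"slide":[[0,0,0],[0,0,0],[0,0,0],[0,0,0],[0,0,0],[0,0,0],[0,0,0],[0,0,0]],"yaw":[0,0,0,0,0,0,0,0]}' 30
python3 -m handwheel '{"gripper":[-0.6,-0.6,-0.6,-0.6,-0.6,-0.6],"slide":[[0,0,-20],[0,0,-35],[0,0,-35],[0,0,-30],[0,0,0],[0,0,0]],"yaw":[0,0,0,0,0,0]}'
python3 -m handwheel '{"gripper":[-0.6,-0.6,-0.6,-0.6,-0.6,-0.6,-0.6,-0.6],"slide":[[30,2,0],[30,2,0],[30,2,0],[30,2,0],[30,3,0],[30,3,0],[5,0,0],[0,0,0]],"yaw":[0,0,0,0,0,0,0,0]}'
python3 - <<'E'
from h import *
from workcell import camera
b=camera("side");cv2.imwrite("pics/p5.png",cv2.resize(b["img"][160:360,200:400,::-1],(600,600),interpolation=2))
E
```

```text
time: 12.2
ee_pos: [0.5954, -0.3408, 0.0316]
tcp_rot: [-180.0, -0.0, 90.0]
wrist_force: [0.2, -1.0, 0.8]
opening: 0.0599
grasp_force: 0.0
time: 12.87
ee_pos: [0.5962, -0.3421, 0.0329]
tcp_rot: [179.9, 0.1, 90.0]
wrist_force: [-0.9, 1.1, 6.5]
opening: 0.0198
grasp_force: 29.8
time: 13.37
ee_pos: [0.5967, -0.3423, 0.1539]
tcp_rot: [179.8, 0.1, 90.0]
wrist_force: [-0.1, 0.7, -1.1]
opening: 0.02
grasp_force: 29.5
time: 14.03
ee_pos: [0.6095, -0.1548, 0.1501]
tcp_rot: [-179.9, -0.0, 90.2]
wrist_force: [-0.3, -0.3, -0.4]
opening: 0.0199
grasp_force: 29.5
```

View pics/p5.png

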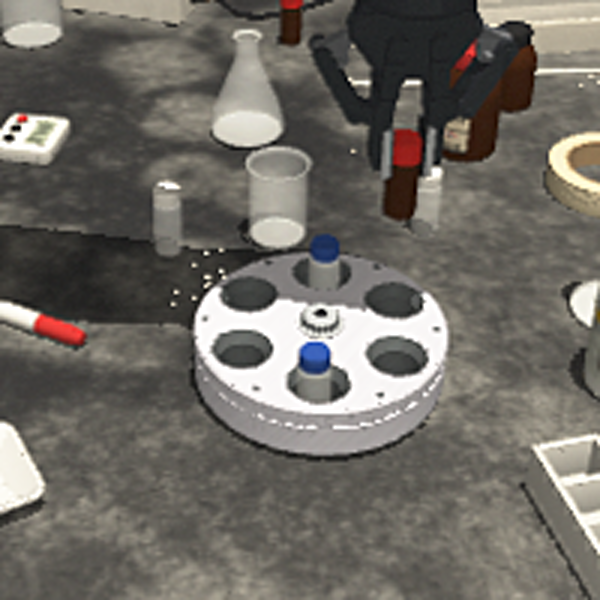

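Amber_R is held upright at (401,185), just behind well 20° (393,299). I'll lower and release it, then travel to amber_L high enough to clear the flask.

```bash
python3 -m handwheel '{"gripper":[-0.6,-0.6,-0.6,-0.6,-0.6,-0.6,-0.6],"slide":[[-3,1,15],[0,0,25],[0,0,25],[0,0,15],[0,0,12],[0,0,7],[0,0,0]],"yaw":[0,0,0,0,0,0,0]}'
python3 -m handwheel '{"gripper":[-0.15,-0.15,-0.15,-0.15,-0.15,-0.15,-0.15],"slide":[[0,0,0],[0,0,0],[0,0,0],[0,0,0],[0,0,-20],[0,0,-35],[0,0,-35]],"yaw":[0,0,0,0,0,0,0]}'
python3 -m handwheel '{"gripper":[0.4,0.4,0.4,0.4,0.4,0.4,0.4,0.4],"slide":[[0,0,-30],[15,0,0],[30,-0.5,0],[30,-0.5,0],[30,-0.5,0],[30,-0.5,0],[30,-0.5,0],[30,-0.5,0]],"yaw":[0,0,0,0,0,0,0,0]}'
python3 -m handwheel '{"gripper":[0.4,0.4,0.4,0.4,0.4,0.4,0.4,0.4],"slide":[[30,-0.5,0],[30,-0.5,0],[30,-0.5,0],[30,-0.5,0],[30,-0.5,0],[30,-0.5,0],[30,-0.5,0],[30,-0.5,0]],"yaw":[0,0,0,0,0,0,0,0]}'
python3 -m handwheel '{"gripper":[0.4,0.4,0.4,0.4,0.4],"slide":[[30,-0.5,0],[30,-0.5,0],[15,-0.5,0],[0,0,0],[0,0,0]],"yaw":[0,0,0,0,0]}'
python3 - <<'E'
from h import *
from workcell import camera
b=camera("side");cv2.imwrite("pics/p6.png",cv2.resize(b["img"][110:350,180:400,::-1],(550,600),interpolation=2))
E
```

```text
time: 14.67
ee_pos: [0.6099, -0.1604, 0.0505]
tcp_rot: [-179.9, -0.0, 89.9]
wrist_force: [-0.9, -0.6, -0.6]
opening: 0.0201
grasp_force: 29.5
time: 15.25
ee_pos: [0.61, -0.1594, 0.1428]
tcp_rot: [-179.9, -0.0, 90.0]
wrist_force: [0.7, 0.4, 0.6]
opening: 0.0363
grasp_force: 0.0
time: 15.92
ee_pos: [0.6077, 0.0368, 0.1729]
tcp_rot: [179.9, -0.0, 90.0]
wrist_force: [0.6, -0.2, 1.0]
opening: 0.0595
grasp_force: 0.0
time: 16.58
ee_pos: [0.6035, 0.277, 0.1729]
tcp_rot: [179.9, -0.0, 90.0]
wrist_force: [1.6, 0.1, 0.7]
opening: 0.0598
grasp_force: 0.0
time: 17.0
ee_pos: [0.602, 0.3511, 0.1722]
tcp_rot: [180.0, 0.0, 90.1]
wrist_force: [-0.4, -0.8, 0.3]
opening: 0.0601
grasp_force: 0.0
```

View pics/p6.png

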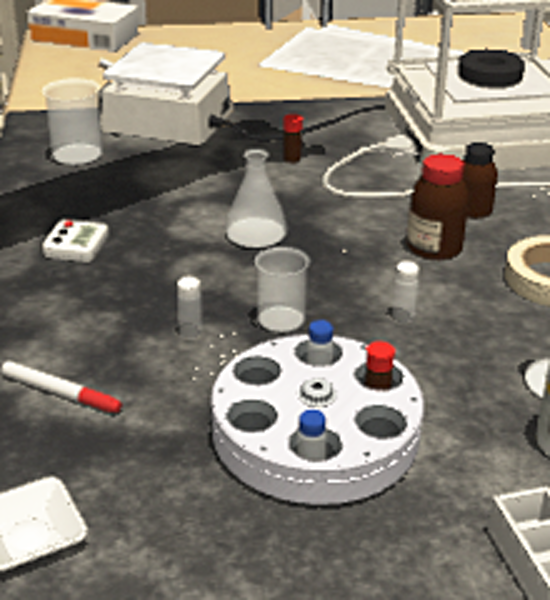

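Amber_R is seated with its cap at (380,355), and the opposite well, 200°, is at (252,415). The gripper is above the frame and amber_L stands at (292,138). I'll grasp it and carry it over.

```bash
python3 -m handwheel '{"gripper":[0.4,0.4,0.4,0.4,0.4,0.4,0.4,0.4],"slide":[[2.5,0,15],[0,0,30],[0,0,30],[0,0,30],[0,0,20],[0,0,15],[0,0,0],[0,0,0]],"yaw":[0,0,0,0,0,0,0,0]}'
python3 -m handwheel '{"gripper":[-0.6,-0.6,-0.6,-0.6,-0.6,-0.6,-0.6,-0.6],"slide":[[0,0,0],[0,0,0],[0,0,0],[0,0,0],[0,0,0],[0,0,0],[0,0,0],[0,0,0]],"yaw":[0,0,0,0,0,0,0,0]}' 30
python3 -m handwheel '{"gripper":[-0.6,-0.6,-0.6,-0.6,-0.6,-0.6,-0.6],"slide":[[0,0,-20],[0,0,-35],[0,0,-35],[0,0,-35],[0,0,-25],[0,0,0],[0,0,0]],"yaw":[0,0,0,0,0,0,0]}'
```

```text
time: 17.72
ee_pos: [0.6022, 0.3515, 0.0324]
tcp_rot: [-180.0, 0.0, 89.9]
wrist_force: [-0.2, 0.7, 0.9]
opening: 0.0603
grasp_force: 0.0
time: 18.38
ee_pos: [0.6029, 0.3531, 0.0339]
tcp_rot: [179.9, -0.1, 90.0]
wrist_force: [-0.3, -0.5, 6.3]
opening: 0.0205
grasp_force: 29.2
time: 18.97
ee_pos: [0.6029, 0.3532, 0.1843]
tcp_rot: [179.8, -0.1, 90.0]
wrist_force: [-0.4, 0.2, -1.0]
opening: 0.0205
grasp_force: 29.6
```

```bash
python3 -m handwheel '{"gripper":[-0.6,-0.6,-0.6,-0.6,-0.6,-0.6,-0.6,-0.6],"slide":[[-16,-3,0],[-30,-5.5,0],[-30,-5.5,0],[-30,-5.5,0],[-30,-5.5,0],[-30,-5.5,0],[-30,-5.5,0],[-30,-5.5,0]],"yaw":[0,0,0,0,0,0,0,0]}'
python3 -m handwheel '{"gripper":[-0.6,-0.6,-0.6,-0.6,-0.6,-0.6,-0.6,-0.6],"slide":[[-30,-5.5,0],[-30,-5.5,0],[-30,-5.5,0],[-30,-5.5,0],[-30,-5.5,0],[-30,-5.5,0],[-30,-5.5,0],[-30,-5.5,0]],"yaw":[0,0,0,0,0,0,0,0]}'
python3 -m handwheel '{"gripper":[-0.6,-0.6,-0.6,-0.6,-0.6,-0.6],"slide":[[-30,-7,0],[-30,-7,0],[-30,-6,0],[0,0,0],[0,0,0],[0,0,0]],"yaw":[0,0,0,0,0,0]}'
python3 - <<'E'
from h import *
from workcell import camera
b=camera("side");cv2.imwrite("pics/p7.png",cv2.resize(b["img"][110:350,180:400,::-1],(550,600),interpolation=2))
E
```

```text
time: 19.63
ee_pos: [0.5596, 0.1253, 0.1805]
tcp_rot: [-179.9, 0.0, 90.0]
wrist_force: [0.3, -0.6, 0.2]
opening: 0.0204
grasp_force: 29.6
time: 20.3
ee_pos: [0.5156, -0.1144, 0.1807]
tcp_rot: [-179.9, -0.0, 90.0]
wrist_force: [0.1, -0.6, -0.3]
opening: 0.0205
grasp_force: 29.6
time: 20.8
ee_pos: [0.4963, -0.2029, 0.1811]
tcp_rot: [-179.9, -0.1, 90.0]
wrist_force: [-0.9, -0.5, 0.1]
opening: 0.0208
grasp_force: 29.7
```

View pics/p7.png

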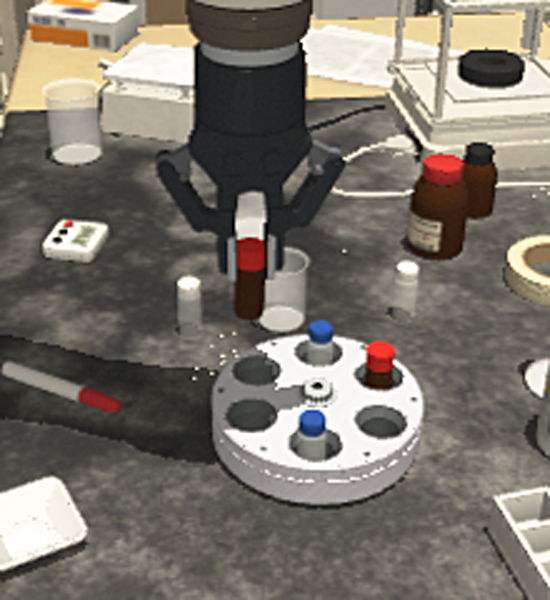

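Amber_L is held upright at (250,280), in line with well 200° (252,415). I'll lower and release it, then retreat upward and clear.

```bash
python3 -m handwheel '{"gripper":[-0.6,-0.6,-0.6,-0.6,-0.6,-0.6,-0.6,-0.6],"slide":[[2,1,15],[0,0,28],[0,0,28],[0,0,20],[0,0,18],[0,0,13],[0,0,8],[0,0,0]],"yaw":[0,0,0,0,0,0,0,0]}'
python3 -m handwheel '{"gripper":[-0.15,-0.15,-0.15,-0.15,-0.15,-0.15,-0.15],"slide":[[0,0,0],[0,0,0],[0,0,0],[0,0,0],[0,0,-20],[0,0,-35],[0,0,-35]],"yaw":[0,0,0,0,0,0,0]}'
python3 -m handwheel '{"gripper":[-0.15,-0.15,-0.15,-0.15,-0.15,-0.15,-0.15,-0.15],"slide":[[0,0,-30],[30,-20,0],[30,-20,0],[30,-20,0],[30,-20,0],[30,-10,0],[0,0,0],[0,0,0]],"yaw":[0,0,0,0,0,0,0,0]}'
python3 - <<'E'
from h import *
from workcell import camera
b=camera("side");t=camera("top");pickle.dump(t,open("t2.pkl","wb"))
cv2.imwrite("pics/p8.png",cv2.resize(np.hstack([b["img"][150:350,200:400,::-1],t["img"][100:300,220:420,::-1]]),(800,400),interpolation=2))
T=pickle.load(open("top.pkl","rb"))
E
```

```text
time: 21.52
ee_pos: [0.497, -0.1999, 0.0504]
tcp_rot: [-179.8, -0.1, 90.1]
wrist_force: [-0.3, 0.4, -0.4]
opening: 0.0204
grasp_force: 29.6
time: 22.1
ee_pos: [0.497, -0.201, 0.143]
tcp_rot: [-179.9, -0.0, 90.0]
wrist_force: [0.9, 0.7, 0.1]
opening: 0.0363
grasp_force: 0.0
time: 22.77
ee_pos: [0.4077, -0.0503, 0.1733]
tcp_rot: [179.9, 0.0, 90.2]
wrist_force: [0.5, -1.2, 0.1]
opening: 0.036
grasp_force: 0.0
```

View pics/p8.png

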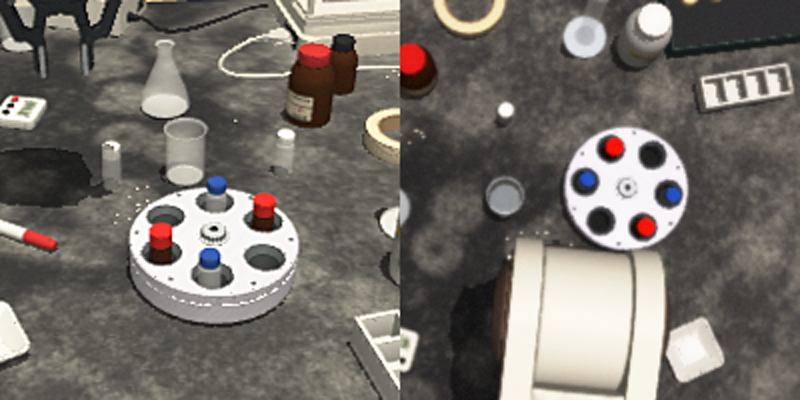

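All four vials stand upright in opposite pairs; in the right-hand crop the caps are at red (613,147)/(646,227) and blue (587,180)/(673,195). I'll check the numbers before handing in.

Run:
```python
from h import *
T=pickle.load(open("t2.pkl","rb"));c=np.array([.5539,-.179])
P=[atz(T,blob(T,(220+(u-400)/2,100+v/2),k,7)[0],.070) for u,v,k in[(613,147,"r"),(646,227,"r"),(587,180,"b"),(673,195,"b")]]
print(np.round(P,4),[np.linalg.norm(p-c).round(4) for p in P],np.linalg.norm(P[0]-P[1]),np.linalg.norm(P[2]-P[3]))
```

```text
[[ 0.6089 -0.1594]
 [ 0.4968 -0.2001]
 [ 0.565  -0.121 ]
 [ 0.5402 -0.2395]] [np.float64(0.0584), np.float64(0.0609), np.float64(0.059), np.float64(0.0621)] 0.11931512328186457 0.12106291485640382
```

The vials are 119 and 121 mm apart across the rotor, at 58 to 62 mm from its axis, all within limits. I'll hand in.

```bash
python3 -c "
from workcell import ticket
print(ticket.job_done())"
```

```text
the job is handed in; nothing more can be done
None
```

I handed the job in at about 23 s with all four vials upright in the rotor, the ambers opposite each other (119 mm apart) and the blues likewise (121 mm apart); the white-capped vials, flask and beaker are untouched in the pictures, and the judge's result was not shown.

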